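Tip two cover-slip cartons, dispatch the labelled one

TASK

Two identical green cartons stand on the bench and one of them has a round orange label under its base. First tip each carton over backwards with the fingertips, away from the robot, so that both lie on their backs with their bases facing the robot; then push the one with the orange label along the bench, still lying on its back, into the empty middle lane of the aluminium dispatch rack until it rests squarely against the lane's back stop. Leave the other carton lying where it fell, only push and never pick up or carry a carton, and do not disturb the things standing around.

Things in the scene. Friction and masses are not known exactly. Their poses are not given: they have to be found in the camera images.
- carton_a: one of two identical green card cartons, 55 deep (own x), 75 wide (y), 85 high (z) mm, 0.1 to 0.2 kg, loose, friction about 0.5 to 0.7. Stands upright, left or right. Origin: centre of its base; z points to its top, -x out of its front, towards the robot (to 0.2 rad off). Once on its back: z level, away from the robot, -x up, 55 mm high, origin 27.5 mm up in the end facing the robot
- carton_b: the other carton; size, origin and axes as carton_a, standing on the other side of the work
- label_centre (a point): centre of the round orange label, 40 mm across, on the middle of the base of one of the two cartons (it coincides with that carton's origin and so tells which one to dispatch); out of sight until that carton is tipped
- rack: aluminium dispatch rack fixed to the bench: back rail 46 mm high; four dividers 28 mm high, 6 mm thick, run 81 mm from it towards the robot: three lanes without floor, 92 mm clear, 98 mm apart, the middle one empty. Origin: on the bench, middle of the rail's front face (the middle lane's back stop); x away from the robot along the lanes, y left across them; turned up to 0.1 rad
- freezer_box: white card freezer box, 88 x 88 x 53 mm, in the rack's right lane, loose; origin at the centre of its underside. Leave it alone
- stain_jar: white round jar, 60 mm across, 76 mm high, in the rack's left lane, loose; origin at the centre of its underside. Leave it alone
- tall_vial: glass vial with a black cap, 22 mm across, 96 mm high, standing left of the work, loose; origin at the centre of its underside. Leave it alone
- petri_dish: clear covered dish, 57 mm across, 14 mm high, right of the work, loose; origin at the centre of its underside. Leave it alone
- carton_a_mid (a point): centre of carton_a's bulk, 42.5 mm along its z axis from its origin
- carton_b_mid (a point): centre of carton_b's bulk, 42.5 mm along its z axis from its origin
There are look-alikes about, which are no part of the job. Leave any pink look-alike of the carton_a alone. Leave any black look-alike of the carton_b alone.

How it is judged:
On the way:
1. both cartons lie on their backs, bases towards the robot, near where they stood (angle between each of carton_a, carton_b's own x axis and vertical above 2.95 rad and distance of each of carton_a, carton_b from where it was at the start of the episode below 0.12 m and angle between the z axis of each of carton_a, carton_b and the x axis of rack, either way round below 0.9 rad), for 0.3 s.
At the end, for the whole second after the job is handed in: The labelled carton lies on its back at rest in the middle lane, its far end within 6 mm of the back stop, within 15 mm of the lane's middle and square to it within 0.12 rad; the other carton lies on its back at rest, its base centre within 120 mm of where it stood (angle between each of carton_a, carton_b's own x axis and vertical above 3 rad and x of carton_a_mid in the frame of rack above -0.0485 m and y of carton_a_mid in the frame of rack between -0.015 and 0.015 m and angle between the z axis of carton_a and the x axis of rack, either way round below 0.12 rad and linear speed of each of carton_a, carton_b below 0.01 m/s and distance of carton_b from where it was at the start of the episode below 0.12 m); the robot touches nothing.
It fails at once if a carton is lifted off the bench (height (world z) of any of carton_a_mid, carton_b_mid above 0.066 m or (angle between carton_a's own x axis and vertical above 2.8 rad and height (world z) of carton_a_mid above 0.043 m) or (angle between carton_b's own x axis and vertical above 2.8 rad and height (world z) of carton_b_mid above 0.043 m)).
It fails at once if the freezer box, jar, vial or dish is disturbed (distance of any of freezer_box, stain_jar, tall_vial, petri_dish from where it was at the start of the episode above 0.015 m).
It also fails if it takes over 72 s, if anything falls off the work surface, if the arm or the gripper's body presses on something with over 40 N, if the wrist force passes 120 N, or if a joint passes its speed limit or range.

ROBOT

A 6-joint arm with a two-finger parallel gripper is mounted at the origin on a cart in front of the work surface, level with it; the furniture and walls round the work are solid. World frame = base frame: x ahead of the robot, y to its left, z up, the work surface at z = 0. Lengths are in m, angles in rad, forces in N, time in s.
With the tool pointing down it reaches from about 0.4 to 0.925 m from the base axis. Payload 3.4 kg.
Tool frame: the origin (TCP) lies at the centre of the arm's flange, where the gripper is bolted on; the fingertips stand 173 mm ahead of it and the grasp point (between the pads) lies 155 mm ahead of it; y points along the fingers, x is the direction in which the jaws open and shut, and the axes are right-handed (so a half turn about y gives the same grasp; the last joint's range is limited). The gripper opens to 85 mm and grips with 20 to 120 N. Pads are 22 mm wide; open, the fingers measure 114 mm over their backs; the gripper's body (76 mm by 85 mm) begins 54 mm behind the grasp point. The pads swing forward as they close: fully open they stand 13 mm farther back than shut.
Start: joints at [1.274, 0.307, 1.506, -0, 1.328, -0.073], TCP at [0.128, 0.561, 0.405] pointing down, gripper open.
Joint ranges: [-3.12, 3.12], [-1.05, 2.28], [0.14, 2.33], [-1.42, 4.57], [0.1, 2.73], [-2.68, 2.68]. Speed limits (rad/s): [2.57, 2.57, 3.14, 3.14, 3.14, 3.14].

INTERFACE

Orientations are given as a unit quaternion [x, y, z, w].
In Python, from rig import readout, vision, hand_in gives the robot as it stands. The module is installed in compiled form; this text tells all that it offers.
- The arm moves only by the shell command python3 -m handwheel 'ROWS' [FORCE]. ROWS is text: rows parted by semicolons, each of 7 numbers parted by spaces: the shift along the tool's x, y, z in mm, then the turn, a rotation vector about the tool's x, y, z in rad, then the finger opening in mm, from 0 to 85.4. In form: dx dy dz wx wy wz grip; .... A call has 1 to 8 rows; each row shifts and turns the commanded pose from where the row before left it, along the tool's axes as they then stand; what a row does not reach is not made up. A row lasts 1/8 s, in which the tool goes at most 62.5 mm and 10.7 degrees, less where a joint would pass 70% of its speed; a pose out of reach is approached as far as the arm can. A call with a gripper value outside its range is refused whole. The fingers move at their own pace and stop on an object; FORCE is the grip in N (left out, the last holds). Time passes only in rows, so rows that do not move let the fingers close. It gives the time, the measured TCP pose, the force and the opening at its end, in the units of the state.
- readout.get_state(): the state, without advancing time (a new reading comes with each control period).
- vision.camera(name): name is "scene" or "top" or "wrist"; returns a dict with "color" (400x640x3 uint8, red, green, blue), "mtx" (3x3 intrinsics, pixels), "k1" (the pictures are not rectified: a ray, as slopes to the right and down, at radius r is drawn at 1 + k1 r^2 times it, then the intrinsics apply), "origin" and "rotation" of the camera in the world. Camera axes: x right, y up, looking along -z (the intrinsics and any distortion apply to the point x, -y, -z); pixel columns grow to the right and rows downward; lengths in m; the calibration is good to about 2 mm. A picture is of the moment at which its call begins. There is no depth.
- hand_in(): hands the job in, once; it reports no verdict.
The state is a dict: "time": time; "q": joint angles; "qvel": joint speeds; "joint_efforts": joint torques, N m; "position": TCP position; "ee_rot": TCP orientation; "wrist_force": force on the tool from outside, world axes, zero at the start; "ft_torque": the same for the moment, N m; "gripper_width": opening from 0.0 (shut) to 1.0 (fully open).
Only numpy, scipy, OpenCV 4.12 (cv2) and the standard library are available. Lean on these libraries where they do the work, as an engineer would, in place of code of your own. Each camera call takes 0.05 s, during which the arm holds its last target. There are 200 camera calls.

## Working session

There is one attempt and no reset: what is moved stays moved. The work goes in short steps, Python scripts to look and compute and a shell command to move; the robot and the scene stay as the last step left them, time stands still between calls to the robot, and variables do not carry over. Pictures are saved under pics/ and viewed, about 8 in all and at most 12, crops included, and the job is handed in when it is done.

```bash
mkdir -p pics
python3 - <<'E'
from rig import readout, vision
import cv2
s=readout.get_state(); print(s)
for n in ("scene","top"):
    c=vision.camera(n); cv2.imwrite(f"pics/{n}0.png",c["color"][:,:,::-1]); print(n,c["mtx"],c["k1"],c["origin"],c["rotation"])
E
```

```text
{'time': 0.0, 'q': array([ 1.27350018e+00,  3.07612143e-01,  1.50764331e+00,  1.19184611e-05,
        1.32841264e+00, -7.34889613e-02]), 'qvel': array([ 0.00044841,  0.00034832, -0.0010079 ,  0.00089698,  0.00058531,
        0.0003112 ]), 'joint_efforts': array([-1.79233466e-03, -4.57562256e+01, -2.51903415e+01, -7.95128944e-04,
        1.33774197e-02, -4.37491792e-05]), 'position': array([0.12753745, 0.56034395, 0.4037696 ]), 'ee_rot': array([ 0.55311904,  0.44042862, -0.44164446, -0.55229714]), 'wrist_force': array([ 0.26310717, -0.21016152,  0.58462683]), 'ft_torque': array([-0.00306215,  0.02294812,  0.0018098 ]), 'gripper_width': 0.9973250677023052}
scene [[517.8635792    0.         322.20435977]
 [  0.         517.8635792  200.4792851 ]
 [  0.           0.           1.        ]] 0.000323048511726228 [-0.11002345 -1.16600077  1.04593   ] [ 0.43295248 -0.12637172 -0.24741325  0.8575366 ]
top [[466.79113768   0.         317.9006537 ]
 [  0.         466.79113768 188.55363841]
 [  0.           0.           1.        ]] 0.020935819624633454 [0.4390173  0.00865868 1.6169133 ] [ 0.02448799 -0.04033744 -0.70376808  0.70886086]
```

View pics/scene0.png

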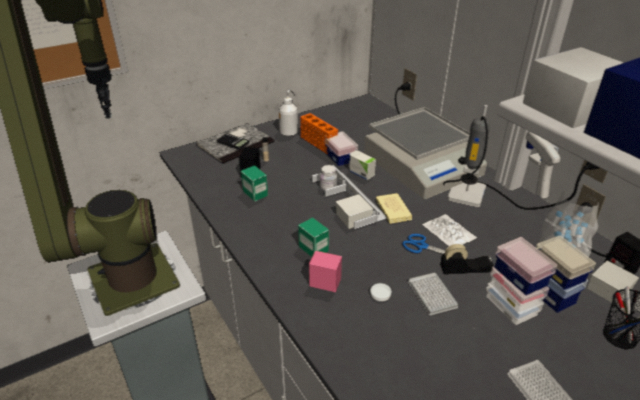

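View pics/top0.png

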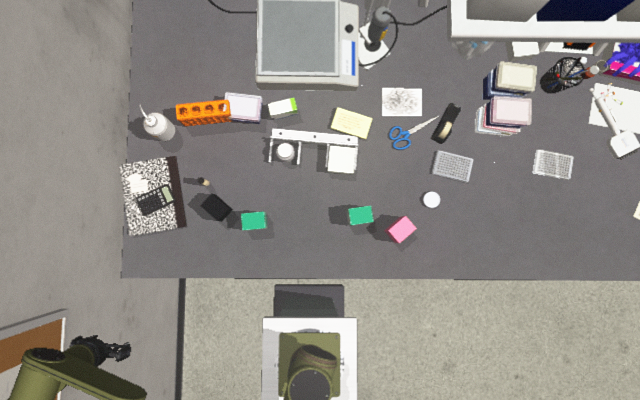

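Run:
```python
from rig import readout
from scipy.spatial.transform import Rotation as R
print(R.from_quat(readout.get_state()["ee_rot"]).as_matrix().round(3))
```

```text
[[ 0.222 -0.001 -0.975]
 [ 0.975 -0.002  0.222]
 [-0.002 -1.     0.   ]]
```

```bash
cat > h.py <<'E'
import numpy as np, cv2
from rig import readout, vision
from scipy.spatial.transform import Rotation as R
def cast(c,px,z):
    px=np.float64(px).reshape(-1,1,2)
    p=cv2.undistortPoints(px,c["mtx"],np.array([c["k1"],0,0,0,0]))[:,0]
    M=np.asarray(c["rotation"]); M=R.from_quat(M).as_matrix() if M.shape==(4,) else M
    d=np.c_[p[:,0],-p[:,1],-np.ones(len(p))]@M.T
    o=np.asarray(c["origin"]); return o+d*((z-o[2])/d[:,2])[:,None]
def blobs(im,lo,hi,amin=30):
    hsv=cv2.cvtColor(im,cv2.COLOR_RGB2HSV); m=cv2.inRange(hsv,np.array(lo),np.array(hi))
    cs,_=cv2.findContours(m,cv2.RETR_EXTERNAL,cv2.CHAIN_APPROX_NONE)
    return [k for k in cs if cv2.contourArea(k)>amin],hsv
E
python3 - <<'E'
from h import *
c=vision.camera("top"); im=c["color"]
cs,hsv=blobs(im,(65,120,40),(90,255,255))
for k in cs:
    x,y,w,h=cv2.boundingRect(k); print("box",x,y,w,h)
    print(hsv[y:y+h,x+w//2,2], hsv[y+h//2,x-1:x+w+1,2])
cr=im[120:250,190:450]; cv2.imwrite("pics/crop1.png",cv2.resize(cr[:,:,::-1],None,fx=3,fy=3,interpolation=cv2.INTER_CUBIC))
E
```

```text
box 241 212 24 18
[143 197 201 204 200 203 198 197 197 199 201 200 201 200 199 202 198 140] [ 84 123 181 199 201 200 199 200 201 197 199 198 199 199 201 196 201 201
 201 199 200 203 200 199 173 142]
box 349 206 25 19
[107 199 203 202 206 202 200 203 204 199 205 201 203 201 204 201 205 194
 121] [110 186 211 203 202 204 202 206 201 201 203 204 204 199 202 202 206 201
 203 201 203 202 202 203 154 110 122]
```

View pics/crop1.png

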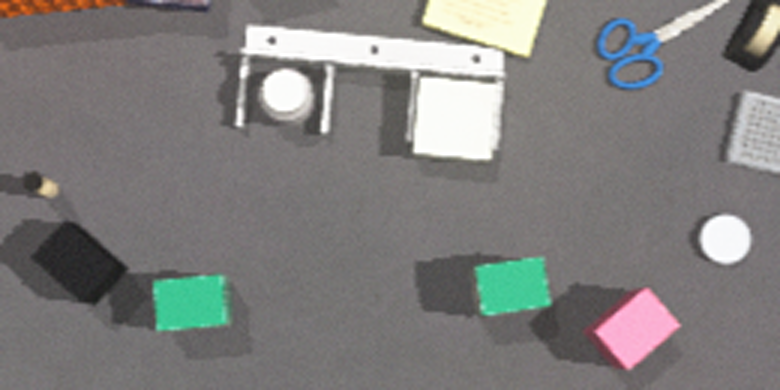

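```bash
cat > m0.py <<'E'
from h import *
np.set_printoptions(precision=4,suppress=True)
c=vision.camera("top"); im=c["color"]
hsv=cv2.cvtColor(im,cv2.COLOR_RGB2HSV); m=cv2.inRange(hsv,np.array((65,120,165)),np.array((90,255,255)))
for k in cv2.findContours(m,0,1)[0]:
    if cv2.contourArea(k)<100: continue
    b=cv2.boxPoints(cv2.minAreaRect(k)); P=cast(c,b,.085)[:,:2]; M=cv2.moments(k)
    e=[P[(i+1)%4]-P[i] for i in range(4)]; L=max(e[:2],key=np.linalg.norm)
    print("carton",cast(c,(M['m10']/M['m00'],M['m01']/M['m00']),.085)[0],[np.linalg.norm(x).round(4) for x in e[:2]],"long dir",np.degrees(np.arctan2(L[1],L[0])).round(1))
f=lambda x,y:(190+(x-1)/3,120+(y-1)/3)
q=lambda n,z,*p:print(n,cast(c,[f(*a) for a in p],z)[:,:2].tolist())
q("rail front",.046,(246,52),(503,74)); q("rail back",.046,(247,25),(503,48)); q("divL",.028,(330,70),(325,131)); q("divR",.028,(414,75),(410,138))
q("jar",.076,(286,93));q("freezer",.053,(455,118));q("vial",.096,(36,182));q("petri",.014,(725,239));q("pink",.085,(635,328));q("black",.085,(79,262))
q("bench edge",0,(191,480),(191,478))
E
python3 m0.py
```

```text
carton [0.474  0.1868 0.085 ] [np.float64(0.0736), np.float64(0.0535)] long dir -84.4
carton [ 0.4944 -0.1654  0.085 ] [np.float64(0.0733), np.float64(0.0523)] long dir -80.1
rail front [[0.7586559647851667, 0.13243289929895344], [0.736426895782563, -0.1599294625335647]]
rail back [[0.7897971706181786, 0.1317568378024855], [0.766452944864057, -0.1599658911571817]]
divL [[0.7424259347127731, 0.037275771390791454], [0.6716682889859314, 0.04231230376297203]]
divR [[0.737620573827642, -0.05931005683042525], [0.6645056500680205, -0.055041092243798585]]
jar [[0.7068413598643883, 0.08503142346413599]]
freezer [[0.6842164935438965, -0.10479301316826299]]
vial [[0.602787510747159, 0.3535909630252029]]
petri [[0.5524082842150388, -0.41929126818908796]]
pink [[0.4490512941283467, -0.2999141869120261]]
black [[0.5168253275781202, 0.30712213501189944]]
bench edge [[0.27465769972067977, 0.19071621521357573], [0.27689278210530366, 0.19076071831729086]]
```

```bash
python3 -m handwheel '0 0 0 0 -0.16 0 35; 0 0 0 0 -0.16 0 35' 30; python3 -m handwheel '-50 0 -31 0 0 0 35; -50 0 -31 0 0 0 35; -50 0 -31 0 0 0 35; -50 0 -31 0 0 0 35; -50 0 -31 0 0 0 35; -50 0 -31 0 0 0 35; -50 0 -31 0 0 0 35; -50 0 -31 0 0 0 35'; python3 -m handwheel '0 40 0 0 0 0 35;0 40 0 0 0 0 35;0 40 0 0 0 0 35;0 0 0 0 0 0 35'
```

```text
time: 0.45
position: [0.1276, 0.5606, 0.4044]
ee_rot: [-0.474, -0.524, 0.525, 0.474]
wrist_force: [0.2, -0.9, -0.1]
gripper_width: 0.603
time: 1.45
position: [0.4137, 0.1846, 0.4048]
ee_rot: [0.475, 0.524, -0.523, -0.475]
wrist_force: [0.6, -0.3, 0.1]
gripper_width: 0.408
time: 1.95
position: [0.4115, 0.1857, 0.2824]
ee_rot: [-0.474, -0.521, 0.526, 0.477]
wrist_force: [0.2, -0.2, 0.6]
gripper_width: 0.406
```

Run:
```python
from h import *
np.set_printoptions(precision=4,suppress=True)
s=readout.get_state(); print(s["time"],s["q"],s["position"],R.from_quat(s["ee_rot"]).as_matrix().round(3).tolist(),s["wrist_force"],s["gripper_width"])
c=vision.camera("scene"); cv2.imwrite("pics/s1.png",cv2.resize(c["color"][60:260,170:370,::-1],None,fx=3,fy=3,interpolation=2))
```

```text
1.95 [ 0.3303  0.2794  1.9205 -0.      0.9491 -1.3364] [0.4115 0.1857 0.2824] [[-0.096, -0.007, -0.995], [0.995, -0.002, -0.096], [-0.002, -1.0, 0.007]] [ 0.1955 -0.2202  0.6032] 0.40602810185165406
```

View pics/s1.png

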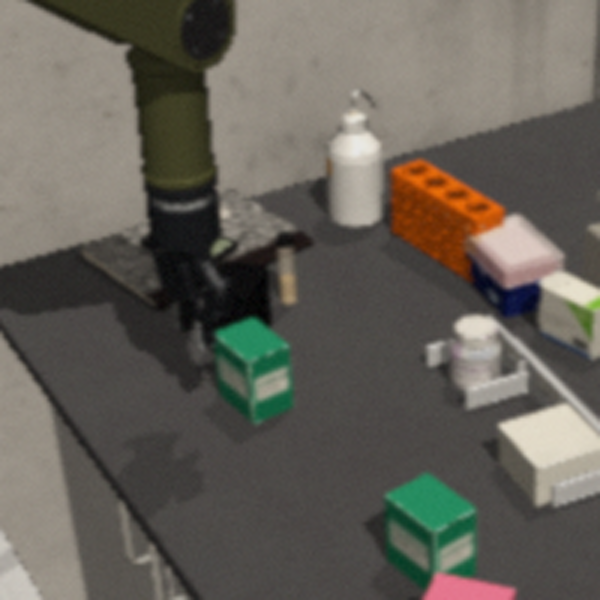

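Run:
```python
from h import *
c=vision.camera("scene")
for z in (.09,.1,.11,.12,.13): print(z,cast(c,[(236.7,180),(232,178)],z)[:,:2].round(3).tolist())
```

```text
0.09 [[0.407, 0.175], [0.399, 0.194]]
0.1 [[0.402, 0.161], [0.393, 0.18]]
0.11 [[0.396, 0.147], [0.388, 0.166]]
0.12 [[0.391, 0.133], [0.383, 0.151]]
0.13 [[0.385, 0.119], [0.377, 0.137]]
```

```bash
python3 -m handwheel '-4 28 0 0 0 0 35; 0 0 -15 0 0 0 35; 0 0 -10 0 0 0 35; 0 0 -6 0 0 0 35;0 0 -6 0 0 0 35;0 0 -6 0 0 0 35;0 0 -6 0 0 0 35'
python3 - <<'E'
from h import *
c=vision.camera("scene"); cv2.imwrite("pics/s2.png",cv2.resize(c["color"][100:220,200:320,::-1],None,fx=4,fy=4,interpolation=2))
E
```

```text
time: 2.92
position: [0.4563, 0.1866, 0.2586]
ee_rot: [-0.472, -0.519, 0.527, 0.479]
wrist_force: [-26.3, 0.9, 49.1]
gripper_width: 0.409
```

View pics/s2.png

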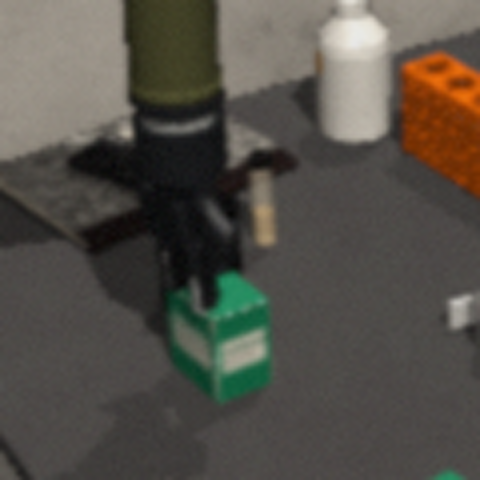

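```bash
python3 -m handwheel '0 -12 0 0 0 0 35; 0 0 40 0 0 0 35; 0 19 0 0 0 0 35; 0 0 0 0 0 0 35'; python3 m0.py | head -2
python3 - <<'E'
from h import *
c=vision.camera("top")
hsv=cv2.cvtColor(c["color"],cv2.COLOR_RGB2HSV); m=cv2.inRange(hsv,np.array((65,120,165)),np.array((90,255,255)))
cv2.imwrite("pics/t2.png",cv2.resize(c["color"][170:260,200:320,::-1],None,fx=4,fy=4,interpolation=2))
E
```

```text
time: 3.48
position: [0.4218, 0.1831, 0.2493]
ee_rot: [-0.475, -0.523, 0.524, 0.476]
wrist_force: [-0.2, 0.2, 0.2]
gripper_width: 0.412
carton [0.4846 0.1763 0.085 ] [np.float64(0.0749), np.float64(0.0489)] long dir -89.6
carton [ 0.4944 -0.1654  0.085 ] [np.float64(0.0733), np.float64(0.0523)] long dir -80.1
```

View pics/t2.png

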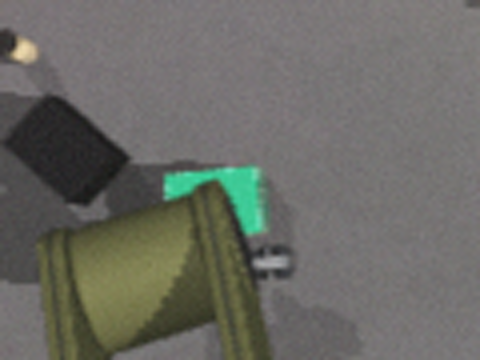

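```bash
python3 -m handwheel '0 0 -8 0 0 0 35; 0 0 -8 0 0 0 35; 0 0 -6 0 0 0 35;0 0 -6 0 0 0 35;0 0 -6 0 0 0 35'; python3 -m handwheel '0 0 -6 0 0 0 35;0 0 -6 0 0 0 35;0 0 -6 0 0 0 35'
python3 - <<'E'
from h import *
c=vision.camera("scene"); cv2.imwrite("pics/s3.png",cv2.resize(c["color"][100:220,200:320,::-1],None,fx=4,fy=4,interpolation=2))
E
```

```text
time: 4.2
position: [0.4565, 0.1865, 0.2497]
ee_rot: [-0.475, -0.523, 0.524, 0.475]
wrist_force: [-0.7, 0.3, 1.3]
gripper_width: 0.409
time: 4.58
position: [0.4745, 0.1883, 0.2497]
ee_rot: [0.475, 0.524, -0.523, -0.475]
wrist_force: [-0.4, -0.3, 0.9]
gripper_width: 0.415
```

View pics/s3.png

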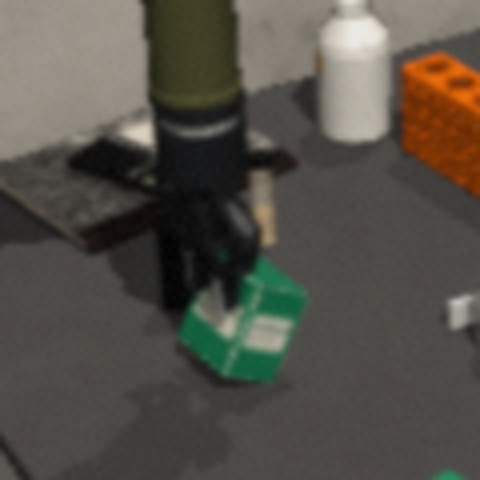

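```bash
python3 -m handwheel '0 0 -5 0 0 0 35;0 0 -5 0 0 0 35;0 0 -5 0 0 0 35;0 0 -5 0 0 0 35;0 0 -5 0 0 0 35;0 0 -5 0 0 0 35;0 0 0 0 0 0 35;0 0 0 0 0 0 35'; python3 -m handwheel '0 -40 0 0 0 0 35;-50 0 30 0 0 0 35;-55 0 15 0 0 0 35;-55 0 0 0 0 0 35;0 0 0 0 0 0 35'
python3 - <<'E'
from h import *
t=vision.camera("top")["color"];s=vision.camera("scene")["color"]
a=cv2.resize(t[120:250,190:450,::-1],None,fx=3,fy=3,interpolation=2); b=cv2.resize(s[130:210,200:460,::-1],None,fx=3,fy=3,interpolation=2)
cv2.imwrite("pics/t4.png",cv2.resize(np.vstack([b,a])[:,:780],None,fx=.95,fy=.95))
E
```

```text
time: 5.62
position: [0.5037, 0.1911, 0.2496]
ee_rot: [-0.475, -0.523, 0.524, 0.475]
wrist_force: [0.6, -1.5, 0.3]
gripper_width: 0.413
time: 6.25
position: [0.4744, 0.0245, 0.29]
ee_rot: [-0.477, -0.522, 0.522, 0.476]
wrist_force: [-0.0, 0.4, -0.6]
gripper_width: 0.408
```

View pics/t4.png

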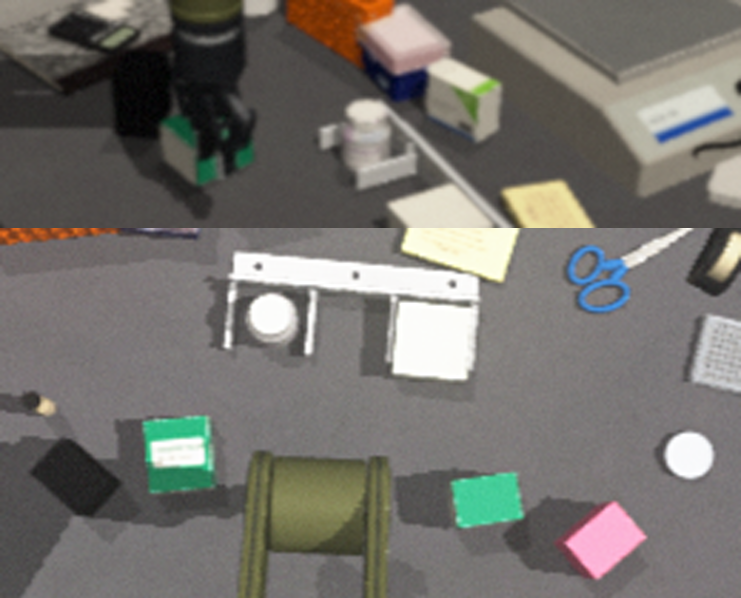

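```bash
python3 -m handwheel '0 0 0 0 -0.077 0 35;-50 0 20 0 0 0 35;-50 0 20 0 0 0 35;-50 0 20 0 0 0 35;-40 0 12 0 0 0 35;0 20 0 0 0 0 35;0 20 0 0 0 0 35;0 0 0 0 0 0 35'
```

```text
time: 7.35
position: [0.436, -0.1705, 0.2485]
ee_rot: [-0.453, -0.542, 0.542, 0.456]
wrist_force: [-0.2, -0.2, 0.0]
gripper_width: 0.408
```

```bash
python3 -m handwheel '-4 0 -8 0 0 0 35; 0 0 -8 0 0 0 35; 0 0 -6 0 0 0 35;0 0 -6 0 0 0 35;0 0 -6 0 0 0 35;0 0 -6 0 0 0 35;0 0 -6 0 0 0 35;0 0 -6 0 0 0 35'; python3 -m handwheel '0 0 -6 0 0 0 35;0 0 -5 0 0 0 35;0 0 -5 0 0 0 35;0 0 -5 0 0 0 35;0 0 -5 0 0 0 35;0 0 -5 0 0 0 35;0 0 -5 0 0 0 35;0 0 0 0 0 0 35';  python3 -m handwheel '0 -40 0 0 0 0 35;0 0 50 0 0 0 35;0 0 45 0 0 0 35;0 0 0 0 0 0 35;0 0 0 0 0 0 35'
python3 - <<'E'
from h import *
t=vision.camera("top")["color"];s=vision.camera("scene")["color"]
a=cv2.resize(t[120:250,190:450,::-1],None,fx=3,fy=3,interpolation=2); b=cv2.resize(s[180:270,220:350,::-1],None,fx=6,fy=6,interpolation=2)
cv2.imwrite("pics/t5.png",cv2.resize(np.vstack([b,a]),None,fx=.64,fy=.64))
E
```

```text
time: 8.35
position: [0.4886, -0.167, 0.2497]
ee_rot: [0.455, 0.541, -0.541, -0.455]
wrist_force: [0.1, -0.4, 0.3]
gripper_width: 0.413
time: 9.35
position: [0.5241, -0.1608, 0.2497]
ee_rot: [0.455, 0.541, -0.541, -0.455]
wrist_force: [-0.0, -0.8, 0.7]
gripper_width: 0.412
time: 9.98
position: [0.4305, -0.1775, 0.2901]
ee_rot: [0.456, 0.541, -0.541, -0.454]
wrist_force: [0.4, -0.6, -0.6]
gripper_width: 0.41
```

View pics/t5.png

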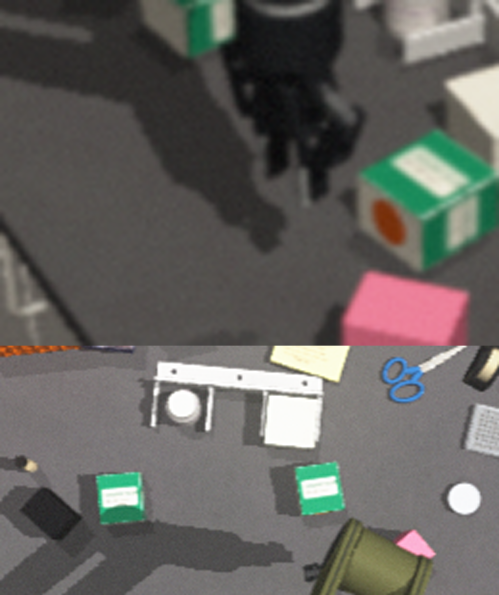

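```bash
cat > m1.py <<'E'
from h import *
c=vision.camera("top"); hsv=cv2.cvtColor(c["color"],cv2.COLOR_RGB2HSV)
m=cv2.inRange(hsv,np.array((65,110,150)),np.array((90,255,255)))
for k in cv2.findContours(m,0,1)[0]:
    if cv2.contourArea(k)<100: continue
    b=cv2.boxPoints(cv2.minAreaRect(k)); P=cast(c,b,.055)[:,:2]; e=P[1:3]-P[:2]
    f=max(e,key=lambda v:abs(v[0])); ang=np.arctan(f[1]/f[0]); mid=P.mean(0)
    # rack frame
    o=np.array([.747,-.012]); y=-.075; M=np.array([[np.cos(y),np.sin(y)],[-np.sin(y),np.cos(y)]])
    print("mid",mid.round(4),np.linalg.norm(e,axis=1).round(4),"yaw",ang.round(3),"in rack",(M@(mid-o)).round(4),"yaw",(ang-y).round(3))
s=readout.get_state(); p=np.array(s["position"][:2]); z=R.from_quat(s["ee_rot"]).as_matrix()[:,2]; print("tool",s["position"].round(4),"rack",(M@(p-o)).round(4),"yaw",np.arctan2(-z[1],-z[0]).round(3), s["wrist_force"].round(1))
E
python3 m1.py
```

```text
mid [0.5549 0.1945] [0.0755 0.0656] yaw 0.111 in rack [-0.207   0.1915] yaw 0.186
mid [ 0.5651 -0.1541] [0.0741 0.083 ] yaw 0.138 in rack [-0.1708 -0.1553] yaw 0.213
tool [ 0.4313 -0.1774  0.2899] rack [-0.3024 -0.1886] yaw 0.174 [-0.3 -0.7 -0.5]
```

```bash
python3 -m handwheel '0 0 0 0 0.182 0 60;0 0 0 0 0.182 0 60;0 0 0 0 0.182 0 60;0 0 0 0 0.182 0 60;0 0 0 0 0.182 0 60'; python3 -m handwheel '0 0 0 0 0.182 0 60;0 0 0 0 0.182 0 60;0 0 0 0 0.182 0 60;0 0 0 0 0.182 0 60;0 0 0 0 0.182 0 60;44 0 -16 0 0 0 60;44 0 -16 0 0 0 60;44 0 -16 0 0 0 60'; python3 -m handwheel '0 0 0 0 0 0 60'; python3 m1.py
```

```text
time: 10.75
position: [0.4312, -0.1772, 0.2896]
ee_rot: [0.647, 0.285, -0.285, -0.647]
wrist_force: [-0.4, -0.2, 0.5]
gripper_width: 0.701
time: 11.75
position: [0.5604, -0.2354, 0.2895]
ee_rot: [0.707, -0.026, 0.027, -0.707]
wrist_force: [-0.1, -0.5, -0.2]
gripper_width: 0.705
time: 11.88
position: [0.5623, -0.2366, 0.2894]
ee_rot: [0.707, -0.025, 0.028, -0.706]
wrist_force: [0.4, 0.8, -0.4]
gripper_width: 0.705Traceback (most recent call last):
  File "m1.py", line 11, in <module>
    s=readout.get_state(); p=np.array(s["position"][:2]); z=R.from_quat(s["ee_rot"]).as_matrix()[:,2]; print("tool",s["position"].round(4),"rack",(M@(p-o)).round(4),"yaw",np.arctan2(-z[1],-z[0]).round(3), s["wrist_force"].round(1))
                                                                                                                                                   ^
NameError: name 'M' is not defined. Did you mean: 'm'?
```

```bash
sed -i 's/^for k in/o=np.array([.747,-.012]); y=-.075; M=np.array([[np.cos(y),np.sin(y)],[-np.sin(y),np.cos(y)]])\nfor k in/' m1.py; python3 -m handwheel '0 51 0 0 0 0 60;0 51 0 0 0 0 60;0 0 12 0 0 0 60;0 0 10 0 0 0 60;0 0 8 0 0 0 60;0 0 8 0 0 0 60;0 0 8 0 0 0 60;0 0 8 0 0 0 60'; python3 -m handwheel '0 0 12 0 0 0 60;0 0 12 0 0 0 60;0 0 12 0 0 0 60;0 0 12 0 0 0 60;0 0 8 0 0 0 60'; python3 m1.py
```

```text
time: 12.92
position: [0.5623, -0.1808, 0.1883]
ee_rot: [0.707, -0.027, 0.027, -0.706]
wrist_force: [-0.3, -1.1, 0.7]
gripper_width: 0.703
time: 13.55
position: [0.5664, -0.1244, 0.1876]
ee_rot: [-0.707, 0.027, -0.027, 0.707]
wrist_force: [-0.1, -0.7, 0.4]
gripper_width: 0.702
tool [ 0.5663 -0.1237  0.1876] rack [-0.1718 -0.125 ] yaw -1.646 [ 0.4  0.6 -0.3]
```

```bash
cat > m2.py <<'E'
from h import *
for n in("top","scene"):
    c=vision.camera(n); hsv=cv2.cvtColor(c["color"],cv2.COLOR_RGB2HSV)
    m=cv2.inRange(hsv,np.array((65,110,40)),np.array((90,255,255)))
    for k in cv2.findContours(m,0,1)[0]:
        if cv2.contourArea(k)>30: print(n,cv2.boundingRect(k),cv2.contourArea(k),cast(c,k[:,0],.055)[:,:2].min(0).round(3),cast(c,k[:,0],.055)[:,:2].max(0).round(3))
c=vision.camera("scene"); hsv=cv2.cvtColor(c["color"],cv2.COLOR_RGB2HSV)
m=cv2.inRange(hsv[170:300,220:400],np.array((3,150,70)),np.array((15,255,255))); ys,xs=np.nonzero(m)
print("orange",len(xs),xs.mean()+220,ys.mean()+170, "left" )
E
python3 m2.py
```

```text
top (240, 186, 25, 27) 497.0 [0.502 0.154] [0.59  0.235]
top (322, 177, 14, 25) 126.5 [ 0.541 -0.083] [ 0.622 -0.04 ]
scene (318, 219, 6, 14) 33.0 [ 0.52  -0.162] [ 0.558 -0.108]
scene (256, 170, 20, 24) 127.0 [0.486 0.093] [0.533 0.238]
scene (271, 165, 18, 24) 98.5 [0.537 0.097] [0.59  0.239]
orange 2 309.5 224.5 left
```

```bash
python3 -m handwheel '0 0 12 0 0 0 60;0 0 12 0 0 0 60;0 0 12 0 0 0 60;0 0 12 0 0 0 60;0 0 12 0 0 0 60;0 0 8 0 0 0 60;0 0 6 0 0 0 60;0 0 0 0 0 0 60'; python3 -m handwheel '0 0 -25 0 0 0 60;0 -50 0 0 0 0 60;0 -50 0 0 0 0 60;-40 0 0 0 -.18 0 60;0 0 -40 0 -.18 0 60;0 0 -40 0 -.18 0 60;0 0 0 0 -.18 0 60;0 0 0 0 -.18 0 60'; python3 m1.py
```

```text
time: 14.75
position: [0.572, -0.0511, 0.1877]
ee_rot: [-0.707, 0.027, -0.027, 0.707]
wrist_force: [0.4, -0.2, 0.3]
gripper_width: 0.702
time: 15.75
position: [0.5455, -0.1529, 0.2877]
ee_rot: [0.647, 0.284, -0.284, -0.647]
wrist_force: [-0.8, 0.2, -0.4]
gripper_width: 0.702
tool [ 0.5454 -0.1525  0.2876] rack [-0.1905 -0.1552] yaw -0.737 [ 0.2 -0.5  0.3]
```

```bash
python3 -m handwheel '0 0 0 0 -.1655 0 50;0 0 0 0 -.1655 0 50;0 0 0 0 -.1655 0 50;0 0 0 0 -.1655 0 50;39 0 30 0 0 0 50;39 0 30 0 0 0 50;39 0 30 0 0 0 50;39 0 27 0 0 0 50'; python3 -m handwheel '0 0 0 0 0 0 50'; sed -i 's/(65,110,150)/(65,110,100)/' m1.py;python3 m1.py; python3 m2.py
```

```text
time: 16.8
position: [0.4411, 0.0146, 0.2878]
ee_rot: [0.522, 0.477, -0.477, -0.522]
wrist_force: [0.3, 0.3, -0.2]
gripper_width: 0.584
time: 16.92
position: [0.4396, 0.0156, 0.2876]
ee_rot: [-0.52, -0.478, 0.479, 0.521]
wrist_force: [0.4, -0.1, 0.2]
gripper_width: 0.584
mid [0.5458 0.1937] [0.0756 0.0841] yaw 0.1 in rack [-0.216  0.19 ] yaw 0.175
mid [ 0.5838 -0.003 ] [0.0828 0.0734] yaw -0.067 in rack [-0.1634 -0.0032] yaw 0.008
tool [0.4414 0.0145 0.2879] rack [-0.3067  0.0035] yaw -0.084 [ 0.6  0.  -0.3]
top (240, 186, 25, 27) 504.5 [0.502 0.154] [0.59  0.235]
top (300, 176, 23, 26) 277.0 [ 0.541 -0.04 ] [0.625 0.034]
scene (321, 202, 7, 14) 60.0 [ 0.566 -0.096] [ 0.619 -0.041]
scene (296, 193, 17, 28) 167.0 [ 0.511 -0.091] [0.579 0.041]
scene (310, 189, 17, 14) 74.0 [ 0.6   -0.034] [0.63  0.038]
scene (274, 165, 15, 24) 98.5 [0.537 0.097] [0.59  0.241]
orange 32 299.21875 208.1875 left
```

```bash
python3 -m handwheel '-5 0 0 0 -0.009 0 50;0 50 0 0 0 0 50;0 50 0 0 0 0 50;0 0 -40 0 0 0 50;0 0 -35 0 0 0 50;0 0 -12 0 0 0 50;0 0 -8 0 0 0 50;0 0 -8 0 0 0 50'; python3 -m handwheel '0 0 -12 0 0 0 50;0 0 -12 0 0 0 50;0 0 -12 0 0 0 50;0 0 -12 0 0 0 50;0 0 -8 0 0 0 50;0 0 0 0 0 0 50'; python3 m1.py; python3 m2.py
```

```text
time: 18.12
position: [0.5434, 0.0007, 0.1875]
ee_rot: [-0.518, -0.48, 0.481, 0.519]
wrist_force: [-0.9, -0.1, -0.2]
gripper_width: 0.584
time: 18.88
position: [0.6013, -0.0034, 0.1877]
ee_rot: [0.519, 0.481, -0.48, -0.518]
wrist_force: [-0.9, 0.1, -0.6]
gripper_width: 0.582
mid [0.5458 0.1936] [0.0758 0.0838] yaw 0.107 in rack [-0.2161  0.19  ] yaw 0.182
tool [ 0.6007 -0.0034  0.1876] rack [-0.1466 -0.0024] yaw -0.076 [0.2 0.4 0.3]
top (240, 186, 25, 27) 501.5 [0.502 0.154] [0.59  0.235]
scene (325, 201, 7, 13) 60.0 [ 0.582 -0.096] [ 0.632 -0.039]
scene (331, 184, 16, 15) 61.5 [ 0.669 -0.053] [0.699 0.03 ]
scene (256, 170, 21, 24) 132.5 [0.484 0.093] [0.533 0.24 ]
scene (269, 165, 20, 24) 105.5 [0.537 0.097] [0.59  0.241]
orange 0 nan nan leftm2.py:9: RuntimeWarning: Mean of empty slice.
  print("orange",len(xs),xs.mean()+220,ys.mean()+170, "left" )
  ret = ret.dtype.type(ret / rcount)
```

```bash
python3 -m handwheel '0 0 -12 0 0 0 50;0 0 -12 0 0 0 50;0 0 -10 0 0 0 50;0 0 -6 0 0 0 50;0 0 -4 0 0 0 50;0 0 -2 0 0 0 50'; python3 -m handwheel '0 0 -2 0 0 0 50;0 0 -2 0 0 0 50;0 0 0 0 0 0 50'
```

```text
time: 19.82
position: [0.6463, -0.0068, 0.1876]
ee_rot: [-0.519, -0.481, 0.481, 0.519]
wrist_force: [-0.5, -0.4, 1.1]
gripper_width: 0.582
time: 20.2
position: [0.6501, -0.0071, 0.1876]
ee_rot: [-0.518, -0.481, 0.481, 0.519]
wrist_force: [-1.4, 0.7, -0.6]
gripper_width: 0.59
```

```bash
for i in 1 2 3; do python3 -m handwheel '0 0 -1.5 0 0 0 50;0 0 0 0 0 0 50'|grep -E 'pos|force'; done
```

```text
position: [0.6505, -0.0071, 0.1876]
wrist_force: [-5.5, 0.3, 3.4]
position: [0.6509, -0.0072, 0.1876]
wrist_force: [-7.9, 0.1, 5.6]
position: [0.6513, -0.0072, 0.1874]
wrist_force: [-10.6, 1.5, 8.0]
```

The push force now rises, so the carton is against the stop. I'll back off and check.

```bash
python3 -m handwheel '0 0 8 0 0 0 50;0 0 40 0 0 0 50;0 0 40 0 0 0 50;0 -50 0 0 0 0 50;0 -50 0 0 0 0 50;0 0 50 0 0 0 50;0 0 50 0 0 0 50;0 0 0 0 0 0 50'; python3 m1.py
python3 - <<'E'
from h import *
t=vision.camera("top")["color"];s=vision.camera("scene")["color"]
a=cv2.resize(t[120:250,190:450,::-1],None,fx=3,fy=3,interpolation=2); b=cv2.resize(s[150:220,250:410,::-1],(780,341),interpolation=2)
cv2.imwrite("pics/t6.png",cv2.resize(np.vstack([b,a]),None,fx=.8,fy=.8))
E
```

```text
time: 21.95
position: [0.4629, 0.0071, 0.2875]
ee_rot: [-0.518, -0.48, 0.482, 0.519]
wrist_force: [0.3, -0.2, 0.3]
gripper_width: 0.582
mid [0.5461 0.1936] [0.0758 0.0838] yaw 0.107 in rack [-0.2158  0.19  ] yaw 0.182
mid [ 0.7018 -0.0117] [0.0821 0.0752] yaw -0.073 in rack [-0.0451 -0.0031] yaw 0.002
tool [0.4659 0.0069 0.2881] rack [-0.2818 -0.0023] yaw -0.076 [ 0.5 -0.1 -1.3]
```

View pics/t6.png

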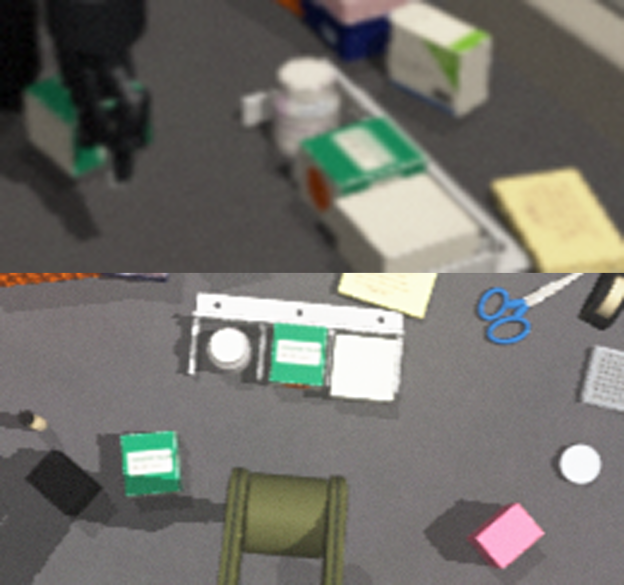

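```bash
python3 -c "from rig import hand_in; print(hand_in())"
```

```text
the job is handed in; nothing more can be done
None
```

I tipped both cartons onto their backs with the fingertips and found the orange label on the right-hand one. I pushed it sideways in front of the middle lane, then into the lane until it met the back stop. I handed in at about 22 s of the 72 s allowed.

**Last checks**
- **Labelled carton:** the wrist force rose from near 0 to about 10 N over a 1 mm advance, which I took as contact with the stop. From the top view its middle is at x −45 mm and y −3 mm in the rack frame, and square to it within about 0.002 rad. The x limit is −48.5 mm and contact would read −42.5 mm. The 2.6 mm difference is about the size of the camera error.
- **Other carton:** it lies on its back with its base centre about 40 mm from where it stood.
- **Other things:** by eye, the jar, freezer box, vial, dish and both look-alikes are unmoved in the last picture. The arm was clear of everything.

**What went wrong:** on the first try at the left carton the fingertips came down on its top face with about 49 N. I lifted off, went 5–10 mm lower and tipped it cleanly. Top-view readings of that carton with the arm partly covering it showed shifts of about 10 mm. I put these down to the arm being in the way, because its visible edges had moved by no more than about a pixel.

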